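Lay out the clay houses for glazing

ROBOT

A 7-joint arm with a two-finger parallel gripper is mounted at the origin on the work surface. World frame = base frame: x ahead of the robot, y to its left, z up, the work surface at z = 0. Lengths are in m, angles in rad, forces in N, time in s.
With the tool pointing down it reaches from about 0.4 to 0.85 m from the base axis. Payload 6.9 kg.
Tool frame: the origin (TCP) lies on the centre line of the jaws, within the pads' length; the fingertips stand 22 mm ahead of it and the grasp point (between the pads) lies 3 mm ahead of it; z points along the fingers, y is the direction in which the jaws open and shut (so a half turn about z gives the same grasp; the last joint's range is limited). The gripper opens to 85 mm and grips with 20 to 120 N. Pads are 22 mm wide; open, the fingers measure 114 mm over their backs; the gripper's body (76 mm by 85 mm) begins 54 mm behind the grasp point. The pads swing forward as they close: fully open they stand 13 mm farther back than shut.
Start: joints at [1.244, 0.507, -0.238, 1.5, 0.126, 1.149, -0.155], TCP at [0.262, -0.568, 0.253] pointing down, gripper open.
Joint ranges: [-3.08, 3.08], [-0.24, 2.05], [-1.43, 1.35], [0, 2.5], [-1.52, 4.66], [0.17, 1.96], [-2.89, 2.89]. Speed limits (rad/s): [2.39, 2.39, 3.14, 3.14, 3.14, 3.14, 3.14].

INTERFACE

Orientations are given as a 3x3 rotation matrix whose columns are the frame's x, y, z axes.
In Python, from bench import reach, movel, goto_joints, ungrasp, close, dwell, solve_ik, get_image, get_calibration, IKError, hand_in, read_time_s, read_joints, read_qd, read_effort, read_position, read_orientation, read_contact_force, read_torque, read_width gives the robot as it stands. Calls block until the motion is done:
- reach(position, orientation): joint-space move of the TCP to a pose.
- movel(position, ori=None, feed=0.15, force_limit=None): straight line of the TCP; ori=None keeps the orientation; feed is the mean speed in m/s. With force_limit (N) it stops when the force on the tool has changed by that much, and returns True; else False.
- goto_joints(angles): joint-space move.
- ungrasp() and close(effort=None): open the fingers fully, or close them until they stop; effort is the grip in N (None keeps the last).
- dwell(seconds).
- solve_ik(position, orientation): joint angles nearest the present ones, or None.
- get_image(name): name is "scene" or "side" or "wrist"; returns (picture, depth): 420x560x3 uint8, blue, green, red; 420x560 float32, m along the optical axis (not along the pixel's ray), 0 where there is no reading.
- get_calibration(name): a dict with "mtx" (3x3 intrinsics, pixels), "T" (4x4, takes a point from camera to world coordinates). Camera axes: x right, y up, looking along -z (the intrinsics and any distortion apply to the point x, -y, -z); pixel columns grow to the right and rows downward; lengths in m; the calibration is good to about 2 mm. A picture is of the moment at which its call begins: read the wrist's pose just before it. get_calibration takes no time and is no camera call; for the wrist camera it gives the pose at the moment of the call.
A pose or a line that the arm cannot do raises IKError and nothing moves.
- hand_in(): hands the job in, once; it reports no verdict.
Readings, each from a call of its own:
- read_time_s(): time.
- read_joints(): joint angles.
- read_qd(): joint speeds.
- read_effort(): joint torques, N m.
- read_position(): TCP position.
- read_orientation(): TCP orientation.
- read_contact_force(): force on the tool from outside, world axes, zero at the start.
- read_torque(): the same for the moment, N m.
- read_width(): opening from 0.0 (shut) to 1.0 (fully open).
Only numpy, scipy, OpenCV 4.12 (cv2) and the standard library are available. Lean on these libraries where they do the work, as an engineer would, in place of code of your own. Each camera call takes 0.05 s, during which the arm holds its last target. There are 200 camera calls.

TASK

Pick the four little clay houses out from the ornaments on the bench and lay each one face up on the middle of the terracotta tile that matches its size: the largest house on the largest tile, and so on down to the smallest. Work from the largest house to the smallest, since big ones take longest to dry, and set each down gently, for unglazed clay breaks if dropped. Leave the star and the tree where they lie.

Things in the scene. Friction and masses are not known exactly. Their poses are not given: they have to be found in the camera images.
- house_xl_center (a point): The largest of four flat white clay house ornaments lying face up: 60 mm wide across its parallel side walls (y), 81 mm long doorstep to ridge (x), 14 mm thick, about 100 g; terracotta door and windows. Point: centre of the outline, half-way up; +x to the ridge, z up. Walls run from x = -40 to +10 mm, then the gable narrows at 45 degrees. Grip across the walls, at the point or a little towards the doorstep.
- house_l_center (a point): The second largest of four flat white clay house ornaments lying face up: 48 mm wide across its parallel side walls (y), 65 mm long doorstep to ridge (x), 14 mm thick, about 64 g; terracotta door and windows. Point: centre of the outline, half-way up; +x to the ridge, z up. Walls run from x = -32 to +8 mm, then the gable narrows at 45 degrees. Grip across the walls, at the point or a little towards the doorstep.
- house_m_center (a point): The second smallest of four flat white clay house ornaments lying face up: 36 mm wide across its parallel side walls (y), 49 mm long doorstep to ridge (x), 14 mm thick, about 36 g; terracotta door and windows. Point: centre of the outline, half-way up; +x to the ridge, z up. Walls run from x = -24 to +6 mm, then the gable narrows at 45 degrees. Grip across the walls, at the point or a little towards the doorstep.
- house_s_center (a point): The smallest of four flat white clay house ornaments lying face up: 24 mm wide across its parallel side walls (y), 32 mm long doorstep to ridge (x), 14 mm thick, about 16 g; terracotta door and windows. Point: centre of the outline, half-way up; +x to the ridge, z up. Walls run from x = -16 to +4 mm, then the gable narrows at 45 degrees. Grip across the walls, at the point or a little towards the doorstep.
- tile_xl_top (a point): The largest of four bare square terracotta tiles, 96 x 96 mm, 8 mm thick, lying flat on the table and fixed there. The point is the centre of its top face, 8 mm above the table; x and y run along its edges, z up.
- tile_l_top (a point): The second largest of four bare square terracotta tiles, 80 x 80 mm, 8 mm thick, lying flat on the table and fixed there. The point is the centre of its top face, 8 mm above the table; x and y run along its edges, z up.
- tile_m_top (a point): The second smallest of four bare square terracotta tiles, 64 x 64 mm, 8 mm thick, lying flat on the table and fixed there. The point is the centre of its top face, 8 mm above the table; x and y run along its edges, z up.
- tile_s_top (a point): The smallest of four bare square terracotta tiles, 48 x 48 mm, 8 mm thick, lying flat on the table and fixed there. The point is the centre of its top face, 8 mm above the table; x and y run along its edges, z up.
- star_center (a point): A flat six-pointed star ornament of white unglazed clay, 65 mm across its points, 14 mm thick, loose on the table. Not a house: it stays where it lies. The point is its centre, half-way up; z up.
- tree_center (a point): A flat fir-tree ornament of white unglazed clay, about 87 mm long and 52 mm wide, 14 mm thick, loose on the table. Not a house: it stays where it lies. The point is near its middle, half-way up; x runs from trunk to tip, tip 43 mm from the point, z up.
Things that resemble listed ones, but are neither listed nor needed, are in the scene too. What is shaped like the part that bears tile_s_top but black is not meant. Leave any purple look-alike of the part that bears house_xl_center alone.

How it is judged:
On the way, in this order (a step that is already met when the one before it is completed fails the run):
1. the largest house lies flat on the middle of the largest tile, let go (horizontal distance between house_xl_center and tile_xl_top below 0.012 m and z of house_xl_center in the frame of tile_xl_top between 0.0045 and 0.0095 m and angle between house_xl_center's own z axis and vertical below 0.08 rad and contact force between the fingers and house_xl below 0.05 N), for 0.2 s.
2. the second largest house lies flat on the middle of the second largest tile, let go (horizontal distance between house_l_center and tile_l_top below 0.012 m and z of house_l_center in the frame of tile_l_top between 0.0045 and 0.0095 m and angle between house_l_center's own z axis and vertical below 0.08 rad and contact force between the fingers and house_l below 0.05 N), for 0.2 s.
3. the second smallest house lies flat on the middle of the second smallest tile, let go (horizontal distance between house_m_center and tile_m_top below 0.012 m and z of house_m_center in the frame of tile_m_top between 0.0045 and 0.0095 m and angle between house_m_center's own z axis and vertical below 0.08 rad and contact force between the fingers and house_m below 0.05 N), for 0.2 s.
4. the smallest house lies flat on the middle of the smallest tile, let go (horizontal distance between house_s_center and tile_s_top below 0.012 m and z of house_s_center in the frame of tile_s_top between 0.0045 and 0.0095 m and angle between house_s_center's own z axis and vertical below 0.08 rad and contact force between the fingers and house_s below 0.05 N), for 0.2 s.
At the end, for the whole second after the job is handed in: Each of the four houses lies flat, face up (within 0.08 rad), on the tile of its own size rank, its centre within 12 mm of the tile's centre, let go and at rest; they were placed in order from largest to smallest (all of step 1 and all of step 2 and all of step 3 and all of step 4 and linear speed of each of house_xl, house_l, house_m, house_s below 0.02 m/s); the robot touches nothing.
It fails at once if a house is dropped or flung (moves faster than 0.6 m/s out of the grip) ((linear speed of house_xl above 0.6 m/s and contact force between the fingers and house_xl below 0.01 N) or (linear speed of house_l above 0.6 m/s and contact force between the fingers and house_l below 0.01 N) or (linear speed of house_m above 0.6 m/s and contact force between the fingers and house_m below 0.01 N) or (linear speed of house_s above 0.6 m/s and contact force between the fingers and house_s below 0.01 N)).
It fails at once if the star ornament is shifted by more than 15 mm (distance of star_center from where it was at the start of the episode above 0.015 m).
It fails at once if the tree ornament is shifted by more than 15 mm (distance of tree_center from where it was at the start of the episode above 0.015 m).
It also fails if it takes over 104 s, if anything falls off the work surface, if the arm or the gripper's body presses on something with over 40 N, if the wrist force passes 120 N, or if a joint passes its speed limit or range.

## Working session

There is one attempt and no reset: what is moved stays moved. The work goes in short steps, each a Python script; the robot and the scene stay as the last script left them, time stands still between calls to the robot, and variables do not carry over. Pictures are saved under pics/ and viewed, about 12 in all and at most 16, crops included, and the job is handed in when it is done.

```bash
mkdir -p pics && ls
python3 - <<'E'
from bench import *
import cv2,numpy as np
for n in ("scene","side"):
    im,d=get_image(n); cv2.imwrite(f"pics/{n}0.png",im); np.save(f"pics/{n}0.npy",d)
    c=get_calibration(n); print(n,c["mtx"].round(1).tolist(),c["T"].round(3).tolist(),[k for k in c])
print(read_time_s(),read_orientation().round(3) if hasattr(read_orientation(),'round') else read_orientation())
E
```

```text
pics
scene [[509.1, 0.0, 285.5], [0.0, 509.1, 206.0], [0.0, 0.0, 1.0]] [[-0.365, -0.681, 0.635, 1.232], [0.931, -0.257, 0.26, 0.311], [-0.014, 0.686, 0.727, 0.944], [0.0, 0.0, 0.0, 1.0]] ['mtx', 'T']
side [[443.4, 0.0, 278.6], [0.0, 443.4, 209.4], [0.0, 0.0, 1.0]] [[-0.737, 0.489, -0.467, -0.156], [-0.676, -0.544, 0.497, 0.675], [-0.011, 0.682, 0.732, 1.049], [0.0, 0.0, 0.0, 1.0]] ['mtx', 'T']
0.1 [[ 0.908  0.418 -0.001]
 [ 0.418 -0.908  0.001]
 [-0.    -0.002 -1.   ]]
```

View pics/scene0.png

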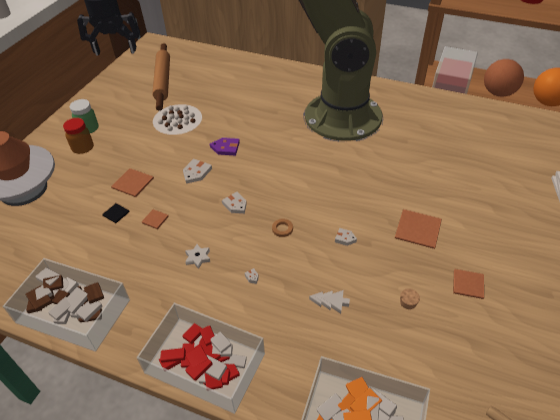

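View pics/side0.png

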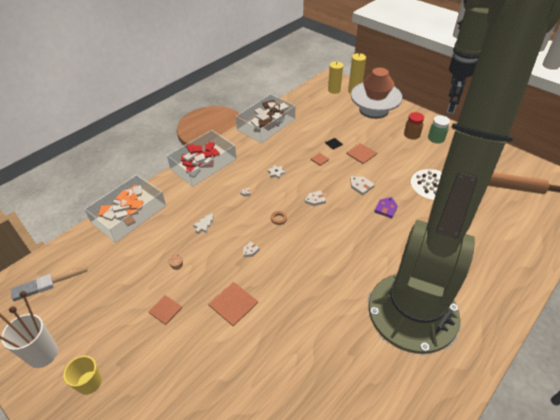

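Scene view: the white houses are at about (196,170), (235,202), (345,236) and (252,275). The purple look-alike is at (225,146). The terracotta tiles are at (418,228), (132,182), (469,283) and (155,218), and the black look-alike is at (116,213). The star is at (198,255) and the tree at (330,300). Next I measure them on their planes to rank the sizes.

```bash
cat > h.py <<'E'
from bench import *
import cv2,numpy as np
def toplane(uv,c,z):
    uv=np.asarray(uv,float).reshape(-1,2); K=c["mtx"];T=c["T"]
    r=np.c_[(uv[:,0]-K[0,2])/K[0,0],-(uv[:,1]-K[1,2])/K[1,1],-np.ones(len(uv))]@T[:3,:3].T
    return (T[:3,3]+r*((z-T[2,3])/r[:,2])[:,None])[:,:2]
def topix(p,c):
    q=(np.asarray(p)-c["T"][:3,3])@c["T"][:3,:3]; K=c["mtx"]
    return K[0,0]*q[0]/-q[2]+K[0,2], K[1,1]*-q[1]/-q[2]+K[1,2]
def blobs(im,kind,amin):
    hsv=cv2.cvtColor(im,cv2.COLOR_BGR2HSV); H,S,V=[hsv[...,i].astype(int) for i in range(3)]
    m=((S<60)&(V>130)) if kind=="white" else (((H<9)|(H>174))&(S>120)&(V>70))
    n,l,s,ce=cv2.connectedComponentsWithStats(m.astype(np.uint8))
    out=[]
    for i in range(1,n):
        if s[i,4]>=amin:
            k,_=cv2.findContours((l==i).astype(np.uint8),cv2.RETR_EXTERNAL,cv2.CHAIN_APPROX_NONE)
            out.append((max(k,key=len)[:,0,:],s[i,4],ce[i]))
    return out
E
python3 - <<'E'
from h import *
im=cv2.imread("pics/scene0.png"); c=get_calibration("scene"); d=np.load("pics/scene0.npy")
for kind,z,am in (("white",.014,40),("terra",.008,150)):
    for k,a,ce in blobs(im,kind,am):
        w=toplane(k,c,z); 
        if not(.2<w[:,0].mean()<.95 and abs(w[:,1].mean())<.75): continue
        h=cv2.convexHull((w*1000).astype(np.float32)); r=cv2.minAreaRect(h)
        print(kind,ce.round(0),a,"ctr",np.round(r[0],0),"size",np.round(r[1],0),"ang",round(r[2]),"hull",round(cv2.contourArea(h)))
ps=[(196,170),(235,202),(345,236),(252,275),(418,228),(132,182),(469,283),(155,218)]
for u,v in ps:
    D=d[v,u];K=c["mtx"];p=np.array([(u-K[0,2])/K[0,0]*D,-(v-K[1,2])/K[1,1]*D,-D]);print((c["T"][:3,:3]@p+c["T"][:3,3]).round(3))
S=[cv2.resize(im[y-22:y+22,x-24:x+24],(264,242),interpolation=cv2.INTER_CUBIC) for x,y in ((200,165),(235,202),(345,236),(252,275),(132,200),(155,218))]
cv2.imwrite("pics/crop.png",np.vstack([np.hstack(S[:3]),np.hstack(S[3:])]))
E
```

```text
white [177. 120.] 830 ctr [ 201. -458.] size [143. 145.] ang 20 hull 16538
white [ 29. 173.] 1254 ctr [ 545. -721.] size [207. 115.] ang 11 hull 18169
white [195. 170.] 315 ctr [ 384. -301.] size [58. 79.] ang 83 hull 3787
white [235. 202.] 260 ctr [ 455. -146.] size [62. 52.] ang 60 hull 2691
white [345. 235.] 164 ctr [459. 149.] size [36. 47.] ang 1 hull 1359
white [197. 255.] 268 ctr [ 635. -158.] size [59. 53.] ang 87 hull 2342
white [ 75. 316.] 3458 ctr [ 847. -358.] size [160. 249.] ang 2 hull 38223
white [ 46. 274.] 162 ctr [ 808. -445.] size [45. 31.] ang 84 hull 1020
white [251. 275.] 100 ctr [643. -17.] size [30. 27.] ang 24 hull 658
white [ 51. 280.] 44 ctr [ 816. -425.] size [14. 24.] ang 46 hull 214
white [ 68. 283.] 135 ctr [ 811. -391.] size [36. 30.] ang 84 hull 758
white [ 41. 292.] 128 ctr [ 847. -428.] size [29. 30.] ang 61 hull 719
white [331. 299.] 411 ctr [644. 168.] size [47. 82.] ang 27 hull 2573
white [208. 366.] 4062 ctr [851. -31.] size [228. 158.] ang 88 hull 35151
white [227. 351.] 40 ctr [827.  12.] size [15. 16.] ang 21 hull 126
white [390. 401.] 1500 ctr [831. 299.] size [128. 211.] ang 3 hull 19706
white [327. 397.] 1422 ctr [848. 235.] size [97. 69.] ang 4 hull 5667
white [371. 401.] 86 ctr [826. 309.] size [22. 20.] ang 15 hull 250
terra [ 74. 126.] 291 ctr [ 331. -739.] size [83. 59.] ang 47 hull 3974
terra [198. 357.] 2155 ctr [862. -26.] size [150. 122.] ang 68 hull 13427
[ 0.382 -0.296  0.015]
[ 0.453 -0.146  0.014]
[0.462 0.147 0.015]
[ 0.644 -0.014  0.014]
[0.373 0.303 0.011]
[ 0.478 -0.438  0.008]
[0.491 0.438 0.01 ]
[ 0.568 -0.311  0.009]
```

View pics/crop.png

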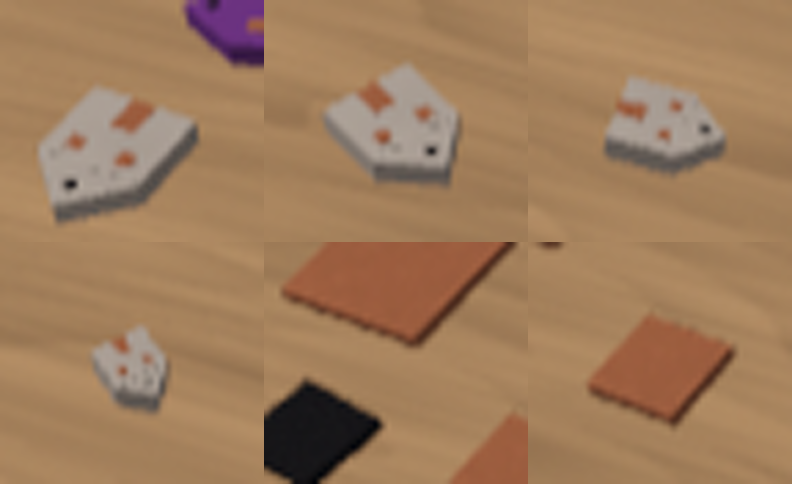

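Each crop shows a white house with a terracotta door, and their sizes rank in the order listed. The purple one is excluded. Candidates: XL (196,170), L (235,202), M (345,236), S (252,275). Small tile: the terracotta one at (155,218), not the black one at (116,213). Next are close wrist views.

Run:
```python
from h import *
im=cv2.imread("pics/scene0.png");hsv=cv2.cvtColor(im,cv2.COLOR_BGR2HSV)
for u,v in ((418,228),(132,182),(469,283),(155,218),(300,150),(116,213)): print(hsv[v,u])
c=get_calibration("wrist");R=np.array(read_orientation());p=np.array(read_position())
print(c["mtx"].round(0).tolist(),"cam in tool",(R.T@(c["T"][:3,3]-p)).round(3),"axes",(R.T@c["T"][:3,:3]).round(2).tolist())
Rd=np.diag([1.,-1,-1])
for x,y in ((.45,-.3),):
    reach([x-.03,y,.30],Rd); dwell(.2); c=get_calibration("wrist"); i,d=get_image("wrist"); cv2.imwrite("pics/w1.png",i)
    print(read_time_s(),[toplane([u],c,0).round(2).tolist() for u in ((0,0),(559,0),(0,419),(559,419))])
```

```text
[ 10 153 155]
[ 10 150 156]
[ 10 151 155]
[ 10 151 155]
[ 15 114 166]
[120  31  25]
[[377.0, 0.0, 285.0], [0.0, 377.0, 211.0], [0.0, 0.0, 1.0]] cam in tool [ 0.074 -0.001 -0.12 ] axes [[0.0, 0.96, 0.28], [1.0, -0.0, -0.0], [-0.0, 0.28, -0.96]]
1.55 [[[0.59, -0.02]], [[0.59, -0.57]], [[0.07, 0.1]], [[0.07, -0.68]]]
```

View pics/w1.png

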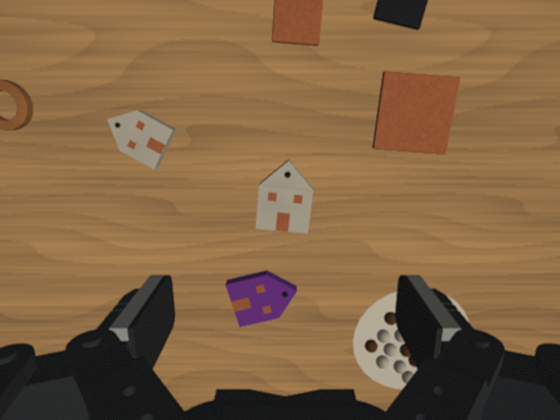

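The wrist view shows the XL house at (285,197), the L house at (141,138), the L tile at (416,112) and the S tile at (297,20). The purple house is at (261,298), clear of the XL house. Two more views are needed, then template fits of the known outlines.

```bash
cat >> h.py <<'E'
from scipy.optimize import least_squares
def poly(kind,s):   # s: house wall width or tile side, mm
    return np.array([[-s/2,-s/2],[s/2,-s/2],[s/2,s/2],[-s/2,s/2]]) if kind=="tile" else \
      np.array([[-2*s/3,-s/2],[s/6,-s/2],[s/6+s/2,0],[s/6,s/2],[-2*s/3,s/2]])
def fit(w,kind,s):
    P=poly(kind,s).astype(np.float32).reshape(-1,1,2); w=w*1000; c0=w.mean(0); best=None
    def res(q):
        c,n=np.cos(q[2]),np.sin(q[2]); l=(w-q[:2])@np.array([[c,-n],[n,c]])
        return [cv2.pointPolygonTest(P,(float(a),float(b)),True) for a,b in l]
    for a in np.arange(-np.pi,np.pi,np.pi/4):
        r=least_squares(res,[*c0,a],loss="soft_l1",diff_step=1e-4)
        if best is None or r.cost<best.cost: best=r
    q=best.x; return q[0]/1000,q[1]/1000,(q[2]+np.pi)%(2*np.pi)-np.pi,np.sqrt(np.mean(np.square(res(q))))
def mask(im,kind):
    h=cv2.cvtColor(im,cv2.COLOR_BGR2HSV); H,S,V=[h[...,i].astype(int) for i in range(3)]
    if kind=="tile": m=((H<13)&(S>130)&(V>90))
    else: m=((S<70)&(V>110))
    return m.astype(np.uint8)
SZ={"house":dict(xl=60,l=48,m=36,s=24),"tile":dict(xl=96,l=80,m=64,s=48)}
def find(im,c,zoff=0):
    """all houses / tiles seen whole: (kind,size,x,y,yaw,rms,area)"""
    out=[]
    for kind,z in (("house",.014),("tile",.008)):
        ks,_=cv2.findContours(mask(im,kind),cv2.RETR_EXTERNAL,cv2.CHAIN_APPROX_NONE)
        for k in ks:
            if len(k)<30: continue
            x,y,a,b=cv2.boundingRect(k)
            if x<2 or y<2 or x+a>557 or y+b>330: continue
            w=toplane(cv2.convexHull(k),c,z+zoff); A=cv2.contourArea((w*1000).astype(np.float32))
            for n,s in SZ[kind].items():
                ref=cv2.contourArea(poly(kind,s).astype(np.float32))
                if .8<A/ref<1.25:
                    f=fit(toplane(k[::2],c,z+zoff),kind,s)
                    if f[3]<4: out.append((kind,n,*np.round(f,4),round(A/ref,2),(x+a//2,y+b//2)))
    return out
E
python3 - <<'E'
from h import *
Rd=np.diag([1.,-1,-1])
T=[]
def look(n):
    dwell(.2); c=get_calibration("wrist"); i,_=get_image("wrist"); cv2.imwrite(f"pics/{n}.png",i); T.append(cv2.resize(i,(400,300)))
    print(n,round(read_time_s(),2),*find(i,c),sep="\n ")
look("w1b")
reach([.48,-.08,.30],Rd); look("w2")
reach([.36,.36,.30],Rd); look("w3")
cv2.imwrite("pics/t.png",np.hstack(T[1:]))
E
```

```text
w1b
 1.8
 ('house', 'l', np.float64(0.4572), np.float64(-0.1428), np.float64(1.0665), np.float64(0.65), 1.08, (142, 140))
 ('tile', 'l', np.float64(0.4783), np.float64(-0.4381), np.float64(-1.6461), np.float64(1.1098), 0.97, (417, 113))
w2
 2.96
 ('house', 'm', np.float64(0.4638), np.float64(0.146), np.float64(1.5905), np.float64(1.6896), 1.15, (79, 184))
 ('tile', 's', np.float64(0.5715), np.float64(-0.3114), np.float64(-0.068), np.float64(1.0576), 0.95, (508, 80))
w3
 4.88
 ('house', 'm', np.float64(0.4639), np.float64(0.1526), np.float64(1.5731), np.float64(3.9928), 0.99, (493, 69))
 ('tile', 'xl', np.float64(0.3723), np.float64(0.3039), np.float64(1.5875), np.float64(1.1993), 0.97, (338, 157))
```

View pics/t.png

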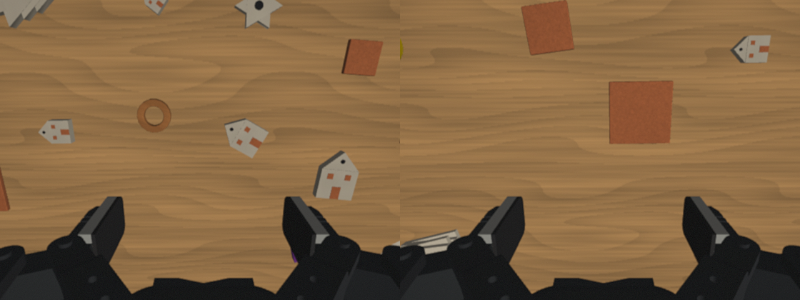

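```bash
python3 - <<'E'
s=open("h.py").read()
s=s.replace("f=fit(toplane(k[::2],c,z+zoff),kind,s)","""h=cv2.drawContours(np.zeros(im.shape[:2],np.uint8),[cv2.convexHull(k)],-1,1,-1)
                    h=cv2.findContours(h,cv2.RETR_EXTERNAL,cv2.CHAIN_APPROX_NONE)[0][0]
                    f=fit(toplane(h[::2],c,z+zoff),kind,s)""").replace("np.round(f,4)","np.round(f,4).tolist()")
s+='''
def R(a): c,n=np.cos(a),np.sin(a); return np.array([[c,n,0],[n,-c,0],[0,0,-1.]])
def best_yaw(xy,z,yaws):
    """of several tool yaws, the one costing the least joint travel"""
    j=np.array(read_joints()); o=[]
    for a in yaws:
        q=solve_ik([*xy,z],R(a))
        if q is not None: o.append((np.abs(np.array(q)-j).max(),a))
    return min(o)[1]
def look(kind,size,xy,name):
    dwell(.15); c=get_calibration("wrist"); i,_=get_image("wrist"); cv2.imwrite(f"pics/{name}.png",i)
    f=[o for o in find(i,c) if o[:2]==(kind,size) and np.hypot(o[2]-xy[0],o[3]-xy[1])<.04]
    print(name,round(read_time_s(),1),f); return f[0] if f else None
'''
open("h.py","w").write(s)
E
python3 - <<'E'
from h import *
xy=(.384,-.300); a=best_yaw(xy,.18,[-.05,np.pi-.05])
reach([*xy,.18],R(a)); f=look("house","xl",xy,"xl_a")
print(a)
E
```

```text
xl_a 7.5 [('house', 'xl', 0.3895, -0.3, -0.0959, 0.5076, 1.01, (287, 190))]
-0.05
```

View pics/xl_a.png

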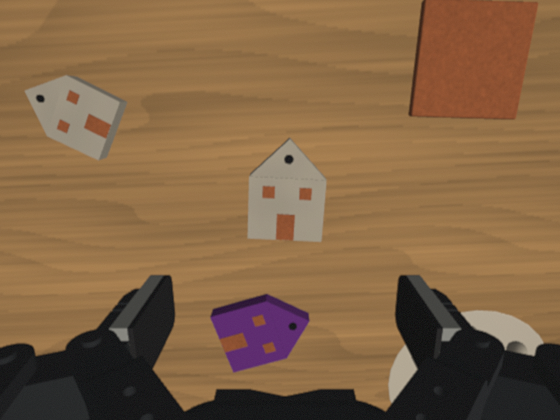

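The XL house fits the template at (0.3895, -0.300) with 0.5 mm rms. The white body is at pixel (287,190), with purple clear of it. I descend with a light touch to find the open fingertip height, then grip.

Run:
```python
from h import *
x,y,a,s=.3895,-.300,-.0959,60
p=np.array([x,y])-.1*s/1000*np.array([np.cos(a),np.sin(a)])
movel([*p,.06],R(a)); hit=movel([*p,.010],feed=.04,force_limit=3)
print(hit,np.round(read_position(),4),np.round(read_contact_force(),1),read_time_s())
```

```text
False [ 0.3836 -0.2995  0.0102] [-0.3 -0.4 -1. ] 9.8083
```

No contact at TCP z = 10 mm, so the 22 mm applies with the jaws shut. I set the grip height from the pad swing at each width.

```bash
cat >> h.py <<'E'
GZ=dict(xl=.021,l=.0232,m=.0248,s=.0258)
def grip(size):
    p=np.array(read_position()); movel([p[0],p[1],GZ[size]],feed=.06); close(40)
    z0=read_position()[2]; print("width mm",round(read_width()*85,1),"want",SZ["house"][size],"F",np.round(read_contact_force(),1))
    movel([p[0],p[1],.14],feed=.12); print("lifted width",round(read_width()*85,1))
def place(size,tile,a_grip,a_house):
    """tile=(x,y,yaw); house yaw on the tile is a quarter turn of the tile's, whichever is nearest"""
    s=SZ["house"][size]/1000; off=a_house-a_grip
    t=np.array(tile[:2]); cand=[tile[2]+k*np.pi/2 for k in range(4)]
    tcp=lambda h: t-.1*s*np.array([np.cos(h),np.sin(h)])
    h=best_yaw(t,.14,[c-off for c in cand])+off; q=tcp(h)
    reach([*q,.14],R(h-off)); movel([*q,GZ[size]+.008+.012],feed=.12)
    hit=movel([*q,GZ[size]+.008-.003],feed=.02,force_limit=2.5)
    print("touch",hit,"dz",round(read_position()[2]-GZ[size]-.008,4),"F",np.round(read_contact_force(),1))
    ungrasp(); dwell(.3); movel([*q,.18],feed=.15); print("t",round(read_time_s(),1)); return h
E
python3 - <<'E'
from h import *
grip("xl"); T=(.3723,.3039,1.5875)
h=place("xl",T,-.0959,-.0959)
print(look("tile","xl",T,"xl_b")); c=get_calibration("wrist"); i=cv2.imread("pics/xl_b.png")
print([o for o in find(i,c,.008) if o[0]=="house"])
E
```

```text
width mm 58.6 want 60 F [-1.3  0.   5.9]
lifted width 58.3
touch True dz 0.0003 F [-0.1 -0.9  7.6]
t 17.2
xl_b 17.4 [('tile', 'xl', 0.3718, 0.3041, 0.0128, 0.6418, 0.98, (284, 185))]
('tile', 'xl', 0.3718, 0.3041, 0.0128, 0.6418, 0.98, (284, 185))
[('house', 'xl', 0.3736, 0.304, 1.5885, 0.443, 1.01, (286, 191))]
```

View pics/xl_b.png

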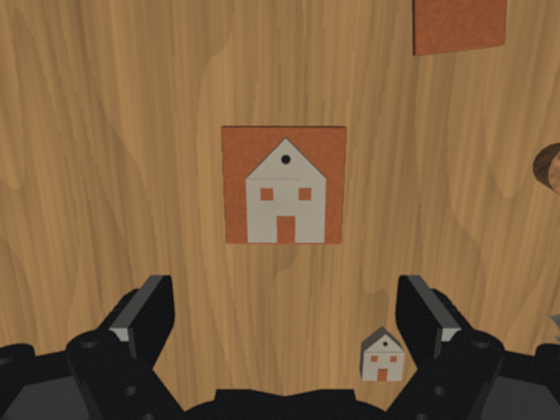

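The XL house lies on the XL tile at (285,190). The fit puts its centre 2 mm from the tile's, flat; the apparent bottom flush is parallax. Next I view the M tile on the way, then do the L house.

```bash
cat >> h.py <<'E'
def pick(size,x,y,a):
    a0=best_yaw((x,y),.18,[a,a+np.pi,a-np.pi])
    reach([x,y,.18],R(a0)); f=look("house",size,(x,y),size+"_a")
    assert f and f[5]<1.5
    x,y,a1=f[2:5]; ag=a0+(a1-a0+np.pi/2)%np.pi-np.pi/2
    p=np.array([x,y])-.1*SZ["house"][size]/1000*np.array([np.cos(a1),np.sin(a1)])
    movel([*p,.07],R(ag)); grip(size); return ag,a1
def check(size,T):
    f=look("tile",size,T,size+"_b"); c=get_calibration("wrist"); i=cv2.imread(f"pics/{size}_b.png")
    print([o for o in find(i,c,.008) if o[0]=="house"])
E
python3 - <<'E'
from h import *
xy=(.491,.438); reach([.47,.43,.2],R(best_yaw((.47,.43),.2,[1.59,.8,0]))); look("tile","m",xy,"mt")
ag,ah=pick("l",.4572,-.1428,1.0665)
T=(.4783,-.4381,-.075); place("l",T,ag,ah); check("l",T)
E
```

```text
mt 18.3 [('tile', 'm', 0.4924, 0.4394, -1.4389, 0.5204, 0.97, (310, 177))]
l_a 20.6 [('house', 'l', 0.4577, -0.141, 1.0548, 0.3749, 1.0, (284, 196))]
width mm 46.3 want 48 F [0.  0.9 5.1]
lifted width 46.7
touch True dz 0.0006 F [-1.1  0.8  5.4]
t 28.5
l_b 28.7 [('tile', 'l', 0.4785, -0.4388, -0.0729, 0.7124, 0.97, (288, 187))]
[('house', 'l', 0.4777, -0.4368, -0.0821, 0.4289, 1.0, (285, 193))]
```

Run:
```python
from h import *
xy=(.5715,-.3114); reach([*xy,.18],R(best_yaw(xy,.18,[-.07,1.5,-1.64]))); look("tile","s",xy,"st")
ag,ah=pick("m",.4638,.147,1.58)
T=(.4924,.4394,-1.4389); place("m",T,ag,ah); check("m",T)
i=[cv2.resize(cv2.imread(f"pics/{n}_b.png"),(400,300)) for n in "lm"]; cv2.imwrite("pics/lm.png",np.hstack(i))
```

```text
st 29.6 [('tile', 's', 0.5719, -0.3126, 3.0621, 0.6129, 0.95, (286, 193))]
m_a 31.5 [('house', 'm', 0.4639, 0.1515, 1.5802, 0.3461, 0.97, (283, 191))]
width mm 34.6 want 36 F [-0.8 -0.5  6. ]
lifted width 34.5
touch True dz 0.0005 F [ 0.1 -0.9  6. ]
t 39.5
m_b 39.8 [('tile', 'm', 0.4924, 0.4392, 0.1339, 0.6654, 0.96, (284, 190))]
[('house', 'm', 0.4937, 0.4387, 1.7008, 0.401, 0.98, (285, 196))]
```

View pics/lm.png

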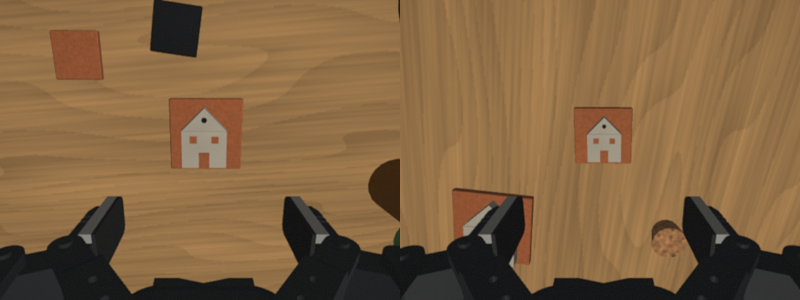

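Both views show the houses centred on their tiles: L at (205,135) in the left image, M at (603,138) in the right. The fits put each within 2 mm of its tile centre. Next is the smallest house.

Run:
```python
from h import *
ag,ah=pick("s",.643,-.016,.45)
T=(.5719,-.3126,3.0621); place("s",T,ag,ah); check("s",T)
i,_=get_image("scene"); cv2.imwrite("pics/scene1.png",i)
w=[cv2.resize(cv2.imread(f"pics/s_{n}.png"),(400,300)) for n in "ab"]
cv2.imwrite("pics/s.png",np.vstack([np.hstack(w),cv2.resize(i[110:320,:],(800,300))]))
```

```text
s_a 41.7 [('house', 's', 0.6482, -0.0119, 0.9166, 0.2312, 1.01, (289, 194))]
width mm 22.4 want 24 F [-0.1  0.8  3. ]
lifted width 22.8
touch True dz 0.0003 F [-1.3 -0.   5.7]
t 49.9
s_b 50.1 [('tile', 's', 0.5717, -0.3125, -1.6513, 0.6423, 0.95, (287, 191))]
[('house', 'm', 0.4812, -0.4446, -2.6589, 3.787, 0.88, (451, 292)), ('house', 's', 0.5708, -0.3115, -0.1019, 0.5675, 1.0, (285, 197)), ('house', 'l', 0.6379, -0.156, 1.7321, 2.6484, 0.99, (69, 121))]
```

View pics/s.png

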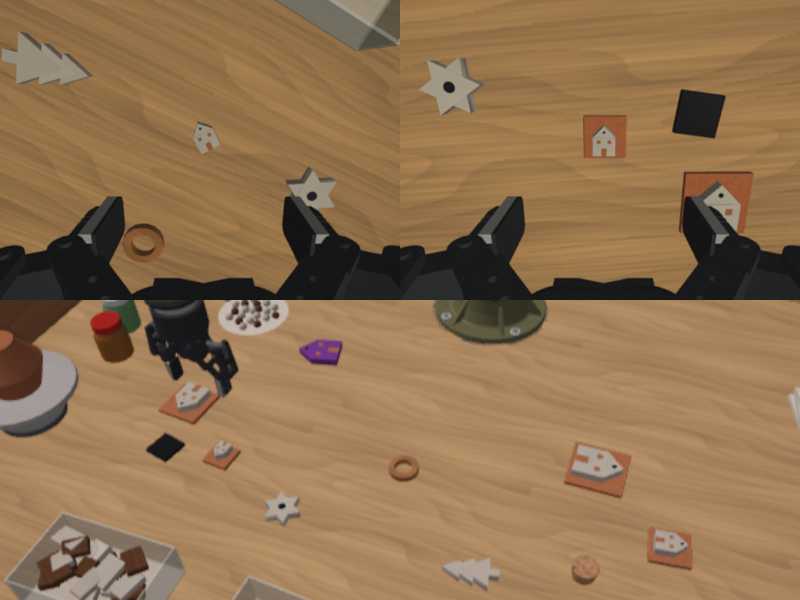

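All four houses lie on their tiles: S at (604,138) in the upper right view, L, XL and M in the lower view. The star maps back to (197,255), where it started, and the tree also looks unmoved. The arm is clear, so I hand in.

Run:
```python
from h import *
dwell(.5); print(np.round(read_contact_force(),1),read_time_s()); hand_in()
```

```text
[-0.3 -0.1 -0.6] 50.6583
the job is handed in; nothing more can be done
```

All four clay houses are on their matching tiles, placed from largest to smallest. The job was handed in at 50.7 s of the 104 s allowed; no verdict was reported.

- **Placement:** Right after each placing, a close wrist-camera fit put the house about 1.4 to 2.2 mm from its tile's centre, against the 12 mm limit. Each was lowered slowly until it touched, and touchdown came within 0.6 mm of the expected height. They look flat and face up in the pictures.
- **Left alone:** In the final scene picture the star sits at its starting pixel, and the tree, the purple house and the black tile look unmoved. The arm ended clear above the bench, with a force reading near zero.
- **Checks that disagreed:** The gripper read each house 1.2 to 1.7 mm narrower than its nominal width, the same way for all four. In the last wrist view, the star and the L house, half hidden by a finger, were each wrongly matched to a house outline; I set these aside after looking at the picture.
- **Not re-measured:** After the later moves I checked the XL, L and M houses by eye in the final scene picture, not with a second close fit.

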